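Clear the burner front and point out the knob

TASK

The yellow lidded box is standing in front of the gas burner's knob. Without gripping or lifting it, gently push it along the bench towards the side where the black stone cobek stands, until its middle is at least 12 cm to that side of the knob, and leave it standing there. Then show the cook the knob: point at it with the fingertips 2 to 3 cm in front of or above its face, hold still there for two seconds, and draw the hand well back (20 cm or more), touching neither burner nor knob at any time and leaving the cobek, ulekan and bowl where they are.

Things in the scene. Friction and masses are not known exactly. Their poses are not given: they have to be found in the camera images.
- box: Yellow plastic box with a lid, loose, closed, about 0.3 to 0.65 kg, 80 mm (its x) by 100 mm (its y), lid 2 mm proud all round, 80 mm high; on the lid a small round button 24 mm across, 14 mm high. Origin: centre of its underside. It slides on the bench and starts in front of the knob, turned at most about 15 degrees to the burner, its near side 20 to 45 mm from the burner's front foot edge.
- burner: Steel single gas burner, fixed. Origin on the bench under the centre of its square deck; its x points away from its front, its y to the left as one faces its front from the robot. Deck 260 mm (x) by 290 mm (y), 70 mm high; a four-armed pan support on it reaches 104 mm. A control panel as wide as the deck slopes down in front of it from the deck's edge (x = -130 mm) to the foot (x = -190 mm, 25 mm high); the knob sits in the middle of it (y = 0).
- knob_face (a point): Centre of the outer face of the chrome turning knob (44 mm across, 30 mm high with a bar grip 11 mm wide), 178 mm in front of the burner's origin (its -x) and 67 mm above the bench. The point's z axis is the knob's axis and points out of the face: up and towards the burner's front, 40 degrees from vertical.
- knob (a joint): Turn of the knob, 0 with the bar pointing straight up the sloping panel (off), growing clockwise, rad. It turns easily; starts at 0 and is to stay so.
- cobek: Black stone mortar dish, round, 170 mm across the rim, 50 mm high, loose, heavy; stands to the left or to the right of the burner, seen from the robot. Origin: centre of its underside.
- bowl: Aluminium bowl, round, 170 mm across the rim, 55 mm high, loose; stands on the other side of the burner from the cobek. Origin: centre of its underside.
- ulekan: Teak pestle, loose, standing upright on its thick end in the middle of the cobek, whose inner floor is 18 mm above the bench; 124 mm long, 46 mm thick at the foot, 24 mm at the waist. Origin: centre of its foot.
Mind the look-alikes: they are no part of the job. Of the things shaped like the box, the yellow one is meant. Of the things that look like the cobek, take the one that is farthest to the robot's right at the start.

How it is judged (in metres and radians):
On the way, in this order (a step that is already met when the one before it is completed fails the run):
1. the box's middle is at least 12 cm (5 mm allowed) to the cobek's side of the knob, at rest, and the fingers are off it (((y of cobek in the frame of burner above 0 m and y of box in the frame of burner above 0.115 m) or (y of cobek in the frame of burner below 0 m and y of box in the frame of burner below -0.115 m)) and contact force between the fingers and box below 0.1 N and linear speed of box below 0.02 m/s), for 0.2 s.
2. the fingertips point at the knob: grasp point within 65 mm of the knob's face centre in front of the face and not over 22 mm (the knob's radius) to its left or right, held 1.8 s (distance between the grasp point and knob_face below 0.065 m and z of the grasp point in the frame of knob_face above 0.012 m and y of the grasp point in the frame of knob_face between -0.022 and 0.022 m), for 1.8 s.
At the end, for the whole second after the job is handed in: The box stands upright on the bench, released and at rest, its middle at least 12 cm (5 mm allowed) to the cobek's side of the knob; the hand is more than 15 cm from the knob; the knob still points up (within 0.1 rad); cobek, bowl and ulekan are within 15 mm of where they were (all of step 1 and height (world z) of box below 0.005 m and angle between box's own z axis and vertical below 0.1 rad and distance between the grasp point and knob_face above 0.15 m and value of joint knob between -0.1 and 0.1 rad and distance of each of cobek, bowl, ulekan from where it was at the start of the episode below 0.015 m); the robot touches nothing.
It fails at once if the box is lifted (10 mm) or tipped (0.2 rad) (height (world z) of box above 0.01 m or angle between box's own z axis and vertical above 0.2 rad).
It fails at once if the box is squeezed or struck with over 30 N (contact force between the fingers and box above 30 N).
It fails at once if the robot touches the burner or its knob (contact force between any of the fingers, the arm and burner above 0.3 N).
It fails at once if the cobek, bowl or ulekan is shifted by 15 mm (distance of any of cobek, bowl, ulekan from where it was at the start of the episode above 0.015 m).
It fails at once if the knob is turned by 0.1 rad (value of joint knob above 0.1 rad or value of joint knob below -0.1 rad).
It also fails if it takes over 51 s, if anything falls off the work surface, if the arm or the gripper's body presses on something with over 40 N, if the wrist force passes 120 N, or if a joint passes its speed limit or range.

ROBOT

A 6-joint arm with a two-finger parallel gripper is mounted at the origin on the work surface. World frame = base frame: x ahead of the robot, y to its left, z up, the work surface at z = 0. Lengths are in m, angles in degrees, forces in N, time in s.
With the tool pointing down it reaches from about 0.35 to 0.875 m from the base axis. Payload 4.2 kg.
Tool frame: the origin (TCP) lies at the very end of the fingers, on their centre line; the grasp point (between the pads) lies 19 mm behind it (r.grip_point_offset is the distance from the TCP to the grasp point, in m); z points along the fingers, y is the line along which they close (so a half turn about z gives the same grasp; the last joint's range is limited). The gripper opens to 87 mm and grips with 3 to 60 N. Pads are 19 mm wide; open, the fingers measure 117 mm over their backs; the gripper's body (75 mm by 190 mm) begins 51 mm behind the grasp point.
Start: joints at [78.644, 22.042, 0.453, 0, -68.411, -14.817], TCP at [0.276, 0.561, 0.223] pointing down, gripper open.
Joint ranges: [-179.83, 179.83], [-69.29, 118.12], [-61.27, 80.66], [-181.25, 117.63], [-171.15, -9.14], [-177.46, 177.46]. Speed limits (degrees/s): [159.86, 159.86, 180, 180, 180, 180].

INTERFACE

Orientations are given as a 3x3 rotation matrix whose columns are the frame's x, y, z axes.
In Python, from station import r, cams gives the robot as it stands. The module is installed in compiled form; this text tells all that it offers.
- The arm moves only by the shell command python3 -m handwheel 'ROWS'. ROWS is JSON, a list that holds one entry, the list of rows, each a list of 7 numbers: the turn, a rotation vector about the tool's x, y, z in units of 6 degrees (1.0 is 6 degrees), then the shift along the tool's x, y, z in m, then the finger opening in m, from 0 to 0.087. In form: [[[ax, ay, az, x, y, z, jaw], ...]]. A call has 1 to 12 rows; each row shifts and turns the commanded pose from where the row before left it, along the tool's axes as they then stand; what a row does not reach is not made up. A row lasts 1/10 s, in which the tool goes at most 50 mm and 8.59 degrees, less where a joint would pass 70% of its speed; a pose out of reach is approached as far as the arm can. A call with a gripper value outside its range is refused whole. The fingers move at their own pace and stop on an object; the grip force is fixed at half the most. Time passes only in rows, so rows that do not move let the fingers close. It gives the time, the measured TCP pose, the force, the opening and the grip force at its end, in the units of the state.
- r.sense(): the state, without advancing time (a new reading comes with each control period).
- cams.capture(name): name is "scene" or "top" or "wrist"; returns the picture (480x640x3 uint8, red, green, blue); there is no depth.
- cams.get_calibration(name): a dict with "camera_matrix" (3x3 intrinsics, pixels), "k1" (the pictures are not rectified: a ray, as slopes to the right and down, at radius r is drawn at 1 + k1 r^2 times it, then the intrinsics apply), "rvec" (rotation vector, rad) and "tvec" (3), from world to camera coordinates, as OpenCV has them; the wrist camera has in their place "T_tool_cam" (4x4, takes a point from camera to tool coordinates, whose origin is the TCP and whose axes are the flange's). Camera axes: x right, y down, z forward; pixel columns grow to the right and rows downward; lengths in m; the calibration is good to about 2 mm. A picture is of the moment at which its call begins: read the wrist's pose just before it. get_calibration takes no time and is no camera call.
- r.finish_job(): hands the job in; it is judged then, once.
The state is a dict: "time_s": time; "joints": joint angles; "joint_velocities": joint speeds; "effort": joint torques, N m; "tcp_pos": TCP position; "ee_rot": TCP orientation; "wrist_force": force on the tool from outside, world axes, zero at the start; "moment": the same for the moment, N m; "gripper_width": opening from 0.0 (shut) to 1.0 (fully open); "gripper_force": force on a finger pad.
Only numpy, scipy, OpenCV 4.12 (cv2) and the standard library are available. Lean on these libraries where they do the work, as an engineer would, in place of code of your own. Each camera call takes 0.05 s, during which the arm holds its last target. There are 200 camera calls.

## Working session

There is one attempt and no reset: what is moved stays moved. The work goes in short steps, Python scripts to look and compute and a shell command to move; the robot and the scene stay as the last step left them, time stands still between calls to the robot, and variables do not carry over. Pictures are saved under pics/ and viewed, at most 10 in all, crops included, and the job is handed in when it is done.

```bash
mkdir -p pics; python3 - <<'E'
from station import r,cams
import cv2,numpy as np
for n in ("scene","top"):
    cv2.imwrite(f"pics/{n}0.png",cams.capture(n)[:,:,::-1])
    c=cams.get_calibration(n);print(n,c)
s=r.sense();print(s["time_s"],s["tcp_pos"],s["ee_rot"])
E
```

```text
scene {'camera_matrix': array([[465.58828894,   0.        , 324.77648859],
       [  0.        , 465.58828894, 248.92238839],
       [  0.        ,   0.        ,   1.        ]]), 'k1': -0.10409578095686349, 'rvec': array([ 2.06495616,  1.60899832, -0.51522711]), 'tvec': array([-0.11505613, -0.40149873,  1.53943474])}
top {'camera_matrix': array([[594.41838366,   0.        , 319.11158368],
       [  0.        , 594.41838366, 237.15764571],
       [  0.        ,   0.        ,   1.        ]]), 'k1': -0.2046966673668429, 'rvec': array([ 2.16532242, -2.21760461,  0.0405333 ]), 'tvec': array([0.01179983, 0.52823205, 1.52978982])}
0.1 [0.27543519 0.56044493 0.2215804 ] [[ 8.97410758e-01 -4.41195365e-01 -7.63076801e-04]
 [-4.41196010e-01 -8.97408945e-01 -1.80725288e-03]
 [ 1.12559646e-04  1.95851461e-03 -9.99998076e-01]]
```

View pics/scene0.png

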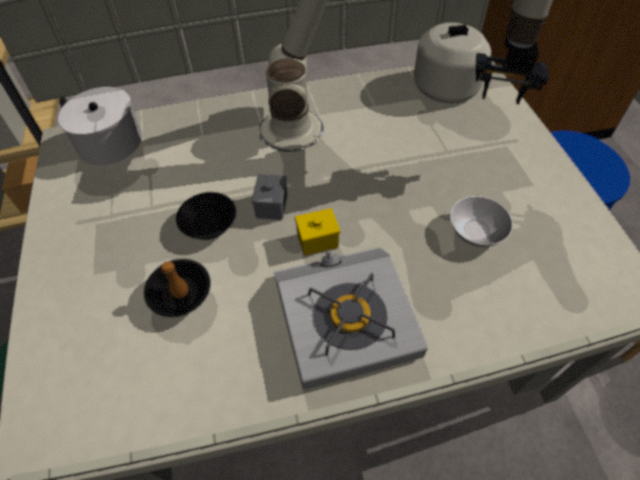

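View pics/top0.png

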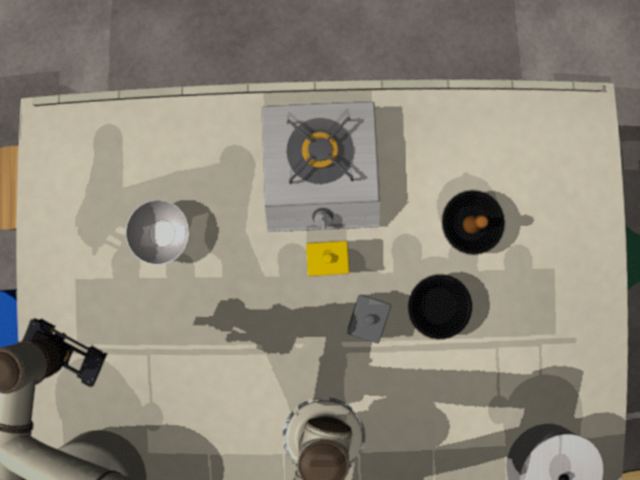

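The top view shows the burner at (321,165), the knob at (322,215), the yellow box at (327,258) and a grey look-alike box at (370,318). There are two black dishes, at (473,222) and (440,306). The one at (473,222) is the cobek: it is farthest right and holds the ulekan. I'll confirm this in an enlarged crop.

```bash
cat > h.py <<'E'
import cv2,numpy as np
from station import r,cams
def cal(n):
    c=cams.get_calibration(n);R,_=cv2.Rodrigues(c["rvec"]);return c["camera_matrix"],np.array([c["k1"],0,0,0,0]),R,c["tvec"]
def ray(n,p):
    K,d,R,t=cal(n);u=cv2.undistortPoints(np.array([[p]],float),K,d)[0,0]
    # forward model as told: distorted = u*(1+k1 r^2), same as OpenCV
    v=R.T@np.r_[u,1];return -R.T@t,v/np.linalg.norm(v)
def plane(n,p,z):
    o,v=ray(n,p);return o+v*(z-o[2])/v[2]
def tri(p1,p2,n1="top",n2="scene"):
    (a,u),(b,v)=ray(n1,p1),ray(n2,p2)
    s=np.linalg.lstsq(np.c_[u,-v],b-a,rcond=None)[0]
    P,Q=a+u*s[0],b+v*s[1];return (P+Q)/2,np.linalg.norm(P-Q)
def proj(n,P):
    K,d,R,t=cal(n);return cv2.projectPoints(np.array([P],float),cv2.Rodrigues(R)[0],t,K,d)[0][0,0]
def yellow(im):
    h=cv2.cvtColor(im,cv2.COLOR_RGB2HSV);m=cv2.inRange(h,(22,150,60),(35,255,255))
    k,l,s,c=cv2.connectedComponentsWithStats(m);i=1+np.argmax(s[1:,4]);return np.uint8(l==i)*255,c[i]
E
python3 - <<'E'
from h import *
t=cv2.imread("pics/top0.png");s=cv2.imread("pics/scene0.png")
a=cv2.resize(t[90:350,240:540],None,fx=2.2,fy=2.2,interpolation=cv2.INTER_CUBIC)
cv2.imwrite("pics/ct.png",a)
b=cv2.resize(s[160:400,140:440],None,fx=2.4,fy=2.4,interpolation=cv2.INTER_CUBIC)
cv2.imwrite("pics/cs.png",b)
m,c=yellow(t[:,:,::-1].copy());q=cv2.minAreaRect(cv2.findContours(m,0,1)[0][0]);print(q)
bp=cv2.boxPoints(q);P=np.array([plane("top",p,.08) for p in bp]);print(P.round(3),P.mean(0))
E
```

```text
((327.2159423828125, 257.95526123046875), (32.748600006103516, 41.356807708740234), 86.42366790771484)
[[ 0.512  0.032  0.08 ]
 [ 0.516 -0.07   0.08 ]
 [ 0.434 -0.073  0.08 ]
 [ 0.431  0.029  0.08 ]] [ 0.47306741 -0.02037551  0.08      ]
```

View pics/ct.png

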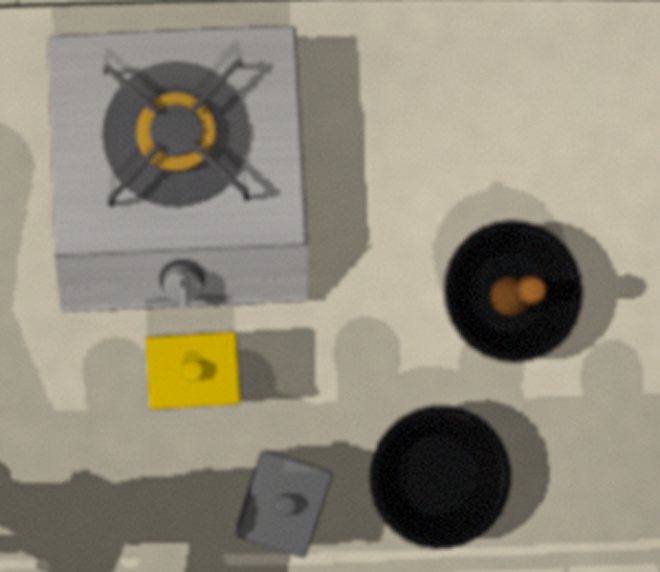

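View pics/cs.png

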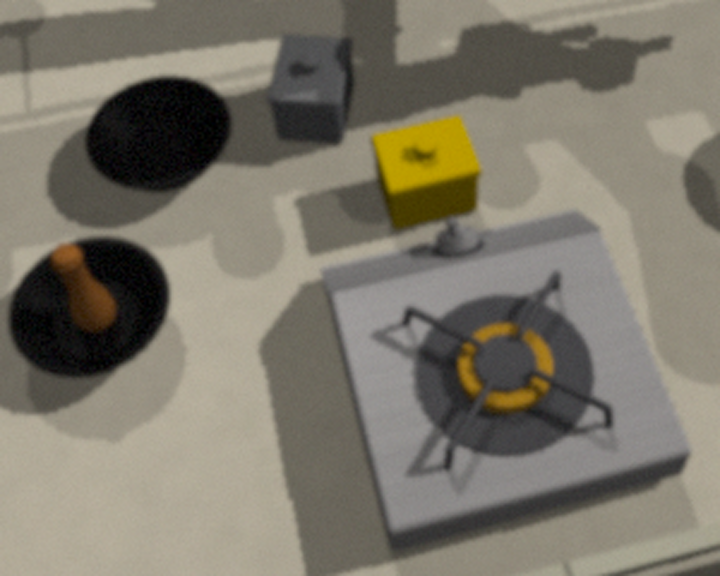

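The crop confirms it: the yellow box is at crop (193,370), the cobek with the upright ulekan is at (513,290), and the empty black dish at (440,475) and grey box at (285,503) are decoys. Next I measure the deck corners in both views.

```bash
python3 - <<'E'
from h import *
T=lambda x,y:(x/2.2+240-.27,y/2.2+90-.27); S=lambda x,y:(x/2.4+140-.3,y/2.4+160-.3)
# corners: FL,FR,BR,BL of the deck
tt=[T(55,253),T(306,243),T(294,28),T(50,37)]; ss=[S(603,232),S(333,290),S(390,532),S(688,455)]
for a,b in zip(tt,ss): print("tri",*[np.round(v,3) for v in tri(a,b)])
P=np.array([plane("top",a,.07) for a in tt]);print(P.round(3),P.mean(0).round(4))
ex=(P[3]+P[2]-P[0]-P[1]);ex/=np.linalg.norm(ex);ey=P[0]+P[3]-P[1]-P[2];ey/=np.linalg.norm(ey)
th=(np.arctan2(ex[1],ex[0])+np.arctan2(-ey[0],ey[1]))/2;print("yaw",np.degrees([np.arctan2(ex[1],ex[0]),np.arctan2(-ey[0],ey[1])]))
ft=[plane("top",T(60,312),.0),plane("top",T(306,301),.0)];print("foot",np.round(ft,3))
o=P.mean(0);o[2]=0;R=np.array([[np.cos(th),-np.sin(th),0],[np.sin(th),np.cos(th),0],[0,0,1]])
kf=o+R@[-.178,0,.067];print("o",o.round(4),"kf",kf.round(4),"proj top",proj("top",kf),"scene",proj("scene",kf),"axis",R@[-np.sin(.698),0,np.cos(.698)])
# box
st=[T(146,338),T(237,332),T(240,403),T(150,408)];sc=[S(478,168),S(392,190),S(374,138),S(462,117)]
for a,b in zip(st,sc): print("box",*[np.round(v,3) for v in tri(a,b)])
k=tri(T(182,282),S(455,236));print("knobtri",k)
for nm,p,z in [("cobek",T(513,291),.045),("dish2",T(440,476),.045),("grey",T(288,503),.08),("bowl",(158,232),.05)]:
    w=plane("top",p,z);print(nm,w.round(3),(R.T@(w-o)).round(3))
g=[plane("top",T(*c),.08) for c in [(262,452),(330,472),(304,555),(240,530)]];print("grey",np.round(g,3))
np.savez("b.npz",o=o,R=R,kf=kf)
c=plane("top",(327.2,258),.08);print("box in burner",R.T@(c-o))
E
```

```text
tri [0.611 0.135 0.066] 0.003
tri [ 0.615 -0.151  0.072] 0.004
tri [ 0.869 -0.148  0.063] 0.001
tri [0.866 0.136 0.062] 0.001
[[ 0.61   0.133  0.07 ]
 [ 0.615 -0.153  0.07 ]
 [ 0.867 -0.148  0.07 ]
 [ 0.864  0.136  0.07 ]] [ 0.739  -0.0082  0.07  ]
yaw [0.86441531 0.75764796]
foot [[ 0.547  0.136  0.   ]
 [ 0.553 -0.158  0.   ]]
o [ 0.739  -0.0082  0.    ] kf [ 0.561  -0.0107  0.067 ] proj top [322.48782517 223.03396857] scene [328.72985418 251.99218804] axis [-0.64262233 -0.00909704  0.76612909]
box [0.51  0.03  0.082] 0.002
box [ 0.515 -0.069  0.082] 0.006
box [ 0.435 -0.071  0.073] 0.004
box [0.432 0.03  0.075] 0.003
knobtri (array([ 0.57427151, -0.01172888,  0.05940185]), np.float64(0.0017514321769176026))
cobek [ 0.556 -0.398  0.045] [-0.188 -0.387  0.045]
dish2 [ 0.343 -0.304  0.045] [-0.4   -0.291  0.045]
grey [ 0.321 -0.124  0.08 ] [-0.42 -0.11  0.08]
bowl [0.55  0.414 0.05 ] [-0.183  0.425  0.05 ]
grey [[ 0.379 -0.096  0.08 ]
 [ 0.354 -0.173  0.08 ]
 [ 0.261 -0.141  0.08 ]
 [ 0.292 -0.07   0.08 ]]
box in burner [-0.26615988 -0.00841283  0.08      ]
```

The box spans x 0.432–0.515 and y 0.03 to −0.07, and the cobek is on the −y side. I'll push in −y with both fingers, spread along x for stability. First I move over the +y side of the box and square the tool up.

```bash
python3 -m handwheel '[[[0,0,0,0.032,0.0283,0,0.032],[0,0,0,0.032,0.0283,0,0.032],[0,0,0,0.032,0.0283,0,0.032],[0,0,0,0.032,0.0283,0,0.032],[0,0,0,0.032,0.0283,0,0.032],[0,0,0,0.032,0.0283,0,0.032],[0,0,0,0.032,0.0283,0,0.032],[0,0,0,0.032,0.0283,0,0.032],[0,0,0,0.032,0.0283,0,0.032],[0,0,0,0.032,0.0283,0,0.032],[0,0,0,0.032,0.0283,0,0.032],[0,0,0,0.032,0.0283,0,0.032]]]'
python3 -m handwheel '[[[0,0,1.3,0,0,0,0.032],[0,0,1.3,0,0,0,0.032],[0,0,1.3,0,0,0,0.032],[0,0,1.3,0,0,0,0.032],[0,0,1.3,0,0,0,0.032],[0,0,1.3,0,0,0,0.032],[0,0,1.3,0,0,0,0.032],[0,0,1.3,0,0,0,0.032],[0,0,0,0,0,0,0.032],[0,0,0,0,0,0,0.032]]]'
python3 -c "
from h import *
print({k:np.round(v,3) for k,v in r.sense().items()})
cv2.imwrite('pics/w1.png',cams.capture('wrist')[:,:,::-1])"
```

```text
time_s: 1.3
tcp_pos: [0.4706, 0.085, 0.2224]
ee_rot: [[0.898, -0.441, -0.0], [-0.441, -0.898, 0.0], [-0.0, 0.0, -1.0]]
wrist_force: [0.8, 0.3, 1.2]
gripper_width: 0.368
gripper_force: 0.0
time_s: 2.3
tcp_pos: [0.4703, 0.0867, 0.2223]
ee_rot: [[0.028, -1.0, -0.001], [-1.0, -0.028, -0.0], [0.0, 0.001, -1.0]]
wrist_force: [0.5, 0.5, 0.1]
gripper_width: 0.366
gripper_force: 0.0
{'time_s': np.float64(2.3), 'joints': array([ 2.9962e+01,  7.6500e+00, -1.9383e+01, -7.0000e-03, -6.3000e+01,
       -2.8370e+01]), 'joint_velocities': array([ 0.006, -0.104,  0.121,  0.012, -0.066, -0.317]), 'effort': array([-6.0000e-03, -2.5143e+01,  1.7934e+01,  4.0420e+00, -8.0000e-03,
       -2.8000e-02]), 'tcp_pos': array([0.47 , 0.087, 0.222]), 'ee_rot': array([[ 0.028, -1.   , -0.001],
       [-1.   , -0.028, -0.   ],
       [ 0.   ,  0.001, -1.   ]]), 'wrist_force': array([0.46 , 0.512, 0.15 ]), 'moment': array([ 0.061, -0.074,  0.006]), 'gripper_force': np.float64(0.0), 'gripper_width': np.float64(0.366)}
```

View pics/w1.png

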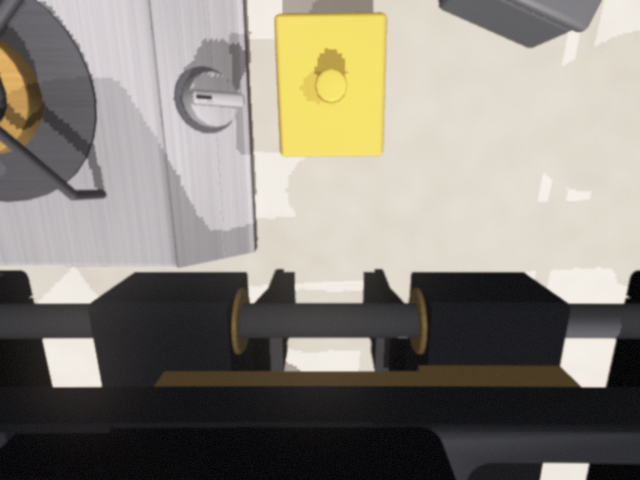

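The wrist view shows the knob at (211,99) pointing up the panel (off). The box lid spans (276–386, 14–156) and is almost square to the tool. I'll check both against my estimates, then descend.

```bash
cat >> h.py <<'E'
def wray(p,s):
    c=cams.get_calibration("wrist");T=c["T_tool_cam"];u=cv2.undistortPoints(np.array([[p]],float),c["camera_matrix"],np.array([c["k1"],0,0,0,0]))[0,0]
    E=np.array(s["ee_rot"]);o=E@T[:3,3]+s["tcp_pos"];v=E@(T[:3,:3]@np.r_[u,1]);return o,v/np.linalg.norm(v)
def wplane(p,z,s):
    o,v=wray(p,s);return o+v*(z-o[2])/v[2]
E
python3 - <<'E'
from h import *
s=r.sense();b=np.load("b.npz")
for p,z in [((276,15),.08),((386,14),.08),((384,156),.08),((282,156),.08),((211,99),.067),((257,250),.025)]: print(p,wplane(p,z,s).round(4))
print(b["kf"])
E
python3 -m handwheel '[[[0,0,0,0,0,0.03,0.032],[0,0,0,0,0,0.03,0.032],[0,0,0,0,0,0.03,0.032],[0,0,0,0,0,0.03,0.032],[0,0,0,0,0,0.03,0.032],[0,0,0,0,0,0.027,0.032],[0,0,0,0,0,0,0.032],[0,0,0,0,0,0,0.032]]]'
```

```text
(276, 15) [ 0.5122 -0.069   0.08  ]
(386, 14) [ 0.4317 -0.0718  0.08  ]
(384, 156) [0.4264 0.0297 0.08  ]
(282, 156) [0.5086 0.0319 0.08  ]
(211, 99) [ 0.567  -0.0108  0.067 ]
(257, 250) [0.5412 0.129  0.025 ]
[ 0.56097287 -0.01067448  0.067     ]
time_s: 3.15
tcp_pos: [0.4708, 0.0868, 0.0458]
ee_rot: [[0.026, -1.0, -0.0], [-1.0, -0.026, -0.001], [0.001, 0.0, -1.0]]
wrist_force: [0.5, -0.1, 0.7]
gripper_width: 0.366
gripper_force: 0.0
```

```bash
python3 -m handwheel '[[[0,0,0,0.012,0,0,0.032],[0,0,0,0.012,0,0,0.032],[0,0,0,0.008,0,0,0.032],[0,0,0,0.004,0,0,0.032],[0,0,0,0.003,0,0,0.032],[0,0,0,0.003,0,0,0.032],[0,0,0,0.003,0,0,0.032],[0,0,0,0.003,0,0,0.032],[0,0,0,0.004,0,0,0.032],[0,0,0,0.005,0,0,0.032],[0,0,0,0.006,0,0,0.032],[0,0,0,0.006,0,0,0.032]]]'
python3 -m handwheel '[[[0,0,0,0.006,0,0,0.032],[0,0,0,0.006,0,0,0.032],[0,0,0,0.006,0,0,0.032],[0,0,0,0.006,0,0,0.032],[0,0,0,0.006,0,0,0.032],[0,0,0,0.006,0,0,0.032],[0,0,0,0.006,0,0,0.032],[0,0,0,0.006,0,0,0.032]]]'
python3 -c "
from h import *
m,c=yellow(cams.capture('top'));b=np.load('b.npz');P=plane('top',c,.08);print(P,b['R'].T@(P-b['o']),cv2.minAreaRect(cv2.findContours(m,0,1)[0][0]))"
```

```text
time_s: 4.35
tcp_pos: [0.4724, 0.0175, 0.0457]
ee_rot: [[0.025, -1.0, 0.0], [-1.0, -0.025, 0.0], [-0.0, -0.0, -1.0]]
wrist_force: [0.2, 2.8, 1.2]
gripper_width: 0.37
gripper_force: 1.9
time_s: 5.15
tcp_pos: [0.4735, -0.0307, 0.0456]
ee_rot: [[0.025, -1.0, 0.0], [-1.0, -0.025, 0.0], [-0.0, -0.0, -1.0]]
wrist_force: [-0.1, 5.0, 3.1]
gripper_width: 0.368
gripper_force: 2.3
[ 0.47323881 -0.11262867  0.08      ] [-0.26716841 -0.10070213  0.08      ] ((362.1259460449219, 256.5187072753906), (32.010013580322266, 29.762819290161133), 87.1375961303711)
```

Contact is gentle at about 5 N. The arm partly hides the box, and from the finger position its centre is at burner y ≈ −0.08. I'll push about 66 mm more, slow down, then back off.

```bash
python3 -m handwheel '[[[0,0,0,0.006,0,0,0.032],[0,0,0,0.006,0,0,0.032],[0,0,0,0.006,0,0,0.032],[0,0,0,0.006,0,0,0.032],[0,0,0,0.006,0,0,0.032],[0,0,0,0.006,0,0,0.032],[0,0,0,0.006,0,0,0.032],[0,0,0,0.006,0,0,0.032],[0,0,0,0.006,0,0,0.032],[0,0,0,0.006,0,0,0.032],[0,0,0,0.004,0,0,0.032],[0,0,0,0.002,0,0,0.032]]]'
python3 -m handwheel '[[[0,0,0,0,0,0,0.032],[0,0,0,-0.004,0,0,0.032],[0,0,0,-0.01,0,0,0.032],[0,0,0,-0.02,0,0,0.032],[0,0,0,-0.02,0,0,0.032],[0,0,0,0,0,-0.02,0.032],[0,0,0,0,0,-0.03,0.032],[0,0,0,0,0,-0.03,0.0],[0,0,0,0,0,-0.03,0],[0,0,0,-0.02,0,-0.02,0],[0,0,0,0,0,0,0],[0,0,0,0,0,0,0]]]'
python3 -c "
from h import *
im=cams.capture('top');cv2.imwrite('pics/top2.png',im[:,:,::-1]);m,c=yellow(im);b=np.load('b.npz');P=plane('top',c,.08);print(P,b['R'].T@(P-b['o']),cv2.minAreaRect(cv2.findContours(m,0,1)[0][0]))"
```

```text
time_s: 6.4
tcp_pos: [0.4749, -0.0967, 0.0455]
ee_rot: [[0.024, -1.0, -0.0], [-1.0, -0.024, -0.0], [0.0, 0.0, -1.0]]
wrist_force: [0.2, 3.2, 1.4]
gripper_width: 0.367
gripper_force: 1.7
time_s: 7.6
tcp_pos: [0.4728, -0.0215, 0.1755]
ee_rot: [[0.026, -1.0, 0.0], [-1.0, -0.026, 0.0], [-0.0, -0.0, -1.0]]
wrist_force: [-0.2, -0.2, -0.8]
gripper_width: 0.036
gripper_force: 0.0
[ 0.475924   -0.15863507  0.08      ] [-0.26513469 -0.14674193  0.08      ] ((382.95135498046875, 255.47853088378906), (32.724822998046875, 41.6195068359375), 87.27368927001953)
```

View pics/top2.png

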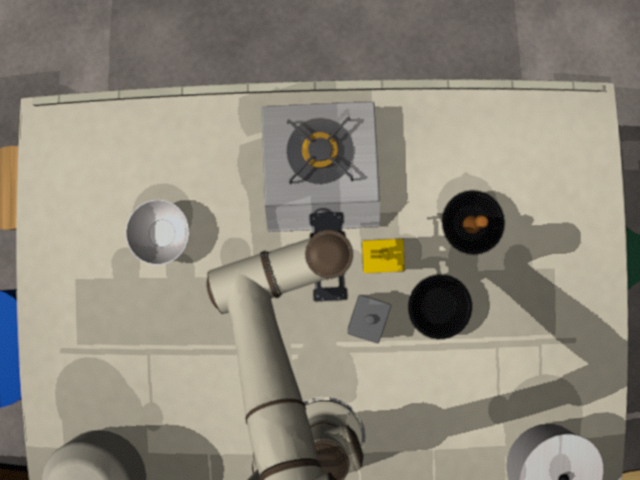

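The box is at burner y = −0.147 and upright, and the other things have not moved. Now I go above the knob: shift first, then descend to TCP ≈ (0.555, −0.011, 0.095).

```bash
python3 -m handwheel '[[[0,0,0,-0.003,-0.02,0,0],[0,0,0,-0.003,-0.02,0,0],[0,0,0,-0.003,-0.022,0,0],[0,0,0,0,-0.02,0,0],[0,0,0,0,0,0.015,0],[0,0,0,0,0,0.015,0],[0,0,0,0,0,0.015,0],[0,0,0,0,0,0,0],[0,0,0,0,0,0,0]]]'
python3 -c "
from h import *
im=cams.capture('scene');cv2.imwrite('pics/s3.png',cv2.resize(im[170:350,240:440,::-1],None,fx=3,fy=3,interpolation=cv2.INTER_CUBIC));s=r.sense()
print(s['tcp_pos'],proj('scene',s['tcp_pos']),proj('scene',np.load('b.npz')['kf']))"
```

```text
time_s: 8.55
tcp_pos: [0.5545, -0.0116, 0.1296]
ee_rot: [[0.025, -1.0, -0.002], [-1.0, -0.025, -0.001], [0.001, 0.002, -1.0]]
wrist_force: [0.9, -0.2, 1.0]
gripper_width: 0.005
gripper_force: 0.0
[ 0.55499704 -0.0114102   0.13038181] [327.80857361 235.14193272] [328.72985418 251.99218804]
```

View pics/s3.png

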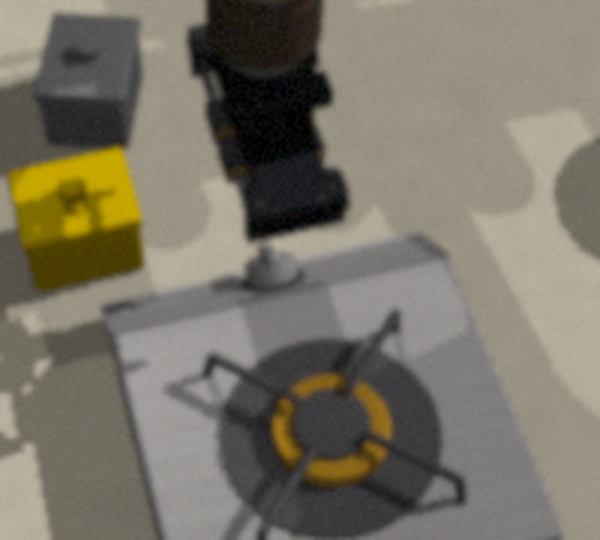

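The knob tip at crop (265,245) matches the predicted face centre (266,246), and the hand is directly above it. I'll descend the last 35 mm and hold for 2.3 s.

```bash
python3 -m handwheel '[[[0,0,0,0,0,0.01,0],[0,0,0,0,0,0.01,0],[0,0,0,0,0,0.01,0],[0,0,0,0,0,0.005,0],[0,0,0,0,0,0,0],[0,0,0,0,0,0,0],[0,0,0,0,0,0,0],[0,0,0,0,0,0,0],[0,0,0,0,0,0,0],[0,0,0,0,0,0,0],[0,0,0,0,0,0,0],[0,0,0,0,0,0,0]]]'
python3 -m handwheel '[[[0,0,0,0,0,0,0],[0,0,0,0,0,0,0],[0,0,0,0,0,0,0],[0,0,0,0,0,0,0],[0,0,0,0,0,0,0],[0,0,0,0,0,0,0],[0,0,0,0,0,0,0],[0,0,0,0,0,0,0],[0,0,0,0,0,0,0],[0,0,0,0,0,0,0],[0,0,0,0,0,0,0],[0,0,0,0,0,0,0]]]'
python3 -m handwheel '[[[0,0,0,0,0,0,0],[0,0,0,0,0,0,0],[0,0,0,0,0,0,0]]]'
```

```text
time_s: 9.8
tcp_pos: [0.555, -0.0112, 0.0956]
ee_rot: [[0.025, -1.0, 0.0], [-1.0, -0.025, 0.0], [-0.0, -0.0, -1.0]]
wrist_force: [-0.3, 0.2, -0.7]
gripper_width: 0.002
gripper_force: 0.0
time_s: 11.0
tcp_pos: [0.5549, -0.0112, 0.0955]
ee_rot: [[0.025, -1.0, -0.0], [-1.0, -0.025, -0.0], [0.0, 0.0, -1.0]]
wrist_force: [-0.1, 0.4, 0.7]
gripper_width: 0.009
gripper_force: 0.0
time_s: 11.3
tcp_pos: [0.5549, -0.0112, 0.0955]
ee_rot: [[0.025, -1.0, 0.0], [-1.0, -0.025, 0.0], [-0.0, -0.0, -1.0]]
wrist_force: [0.7, -0.1, -0.0]
gripper_width: 0.004
gripper_force: 0.0
```

Held for more than two seconds with no contact. Next I draw back: up 14 cm, then left and towards the robot.

```bash
python3 -m handwheel '[[[0,0,0,0,0,-0.015,0],[0,0,0,0,0,-0.03,0],[0,0,0,0,0,-0.035,0],[0,0,0,0,0,-0.035,0],[0,0,0,-0.025,0.015,-0.03,0],[0,0,0,-0.03,0.015,0,0],[0,0,0,-0.03,0.015,0,0],[0,0,0,-0.03,0.015,0,0],[0,0,0,-0.03,0.015,0,0],[0,0,0,-0.03,0.015,0,0],[0,0,0,0,0,0,0],[0,0,0,0,0,0,0]]]'
python3 -m handwheel '[[[0,0,0,0,0,0,0],[0,0,0,0,0,0,0],[0,0,0,0,0,0,0]]]'
python3 -c "
from h import *
im=cams.capture('top');cv2.imwrite('pics/top4.png',im[:,:,::-1]);m,c=yellow(im);b=np.load('b.npz');P=plane('top',c,.08);print(P,b['R'].T@(P-b['o']))
s=r.sense();print(s['tcp_pos'],np.linalg.norm(s['tcp_pos']-b['kf']),abs(s['joint_velocities']).max())"
```

```text
time_s: 12.5
tcp_pos: [0.4603, 0.162, 0.2407]
ee_rot: [[0.027, -1.0, 0.0], [-1.0, -0.027, 0.0], [-0.0, -0.0, -1.0]]
wrist_force: [-0.0, 0.7, -0.5]
gripper_width: 0.006
gripper_force: 0.0
time_s: 12.8
tcp_pos: [0.4609, 0.1608, 0.2404]
ee_rot: [[0.023, -1.0, -0.0], [-1.0, -0.023, -0.0], [0.0, 0.0, -1.0]]
wrist_force: [-0.7, 0.2, 0.4]
gripper_width: 0.006
gripper_force: 0.0
[ 0.47584968 -0.15967037  0.08      ] [-0.26522366 -0.14777608  0.08      ]
[0.46090539 0.16086214 0.24044642] 0.26367019859225527 0.22058160559802945
```

View pics/top4.png

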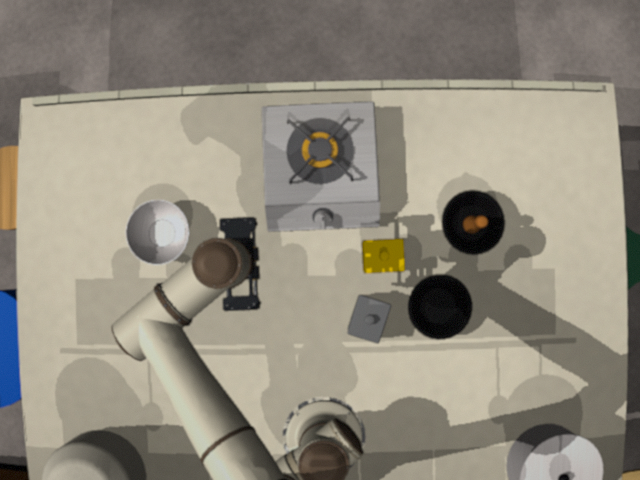

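The box at (384,256) is well clear of the knob at (322,215). The bowl, cobek and ulekan are where they were, and the hand is 26 cm away. Handing in.

```bash
python3 -c "
from station import r
print(r.finish_job())"
```

```text
the job is handed in; nothing more can be done
None
```

The job is handed in: the box stands about 14.7 cm to the cobek's side of the knob, the fingertips pointed at the knob for over 2 s without touching it, and the hand is 26 cm back; no verdict was returned.

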